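Park the scraper and hold the lug box open

ROBOT

A 6-joint arm with a two-finger parallel gripper is mounted at the origin on the work surface. World frame = base frame: x ahead of the robot, y to its left, z up, the work surface at z = 0. Lengths are in m, angles in rad, forces in N, time in s.
With the tool pointing down it reaches from about 0.3 to 0.775 m from the base axis. Payload 14.6 kg.
Tool frame: the origin (TCP) lies at the very end of the fingers, on their centre line; the grasp point (between the pads) lies 19 mm behind it; z points along the fingers, y is the direction in which the jaws open and shut (so a half turn about z gives the same grasp; the last joint's range is limited). The gripper opens to 94 mm and grips with 3 to 60 N. Pads are 16 mm wide; open, the fingers measure 119 mm over their backs; the gripper's body (75 mm by 177 mm) begins 78 mm behind the grasp point.
Start: joints at [-1.302, 0.3, 1.521, -0, 1.321, -0.067], TCP at [0.181, -0.519, 0.205] pointing down, gripper open.
Joint ranges: [-3.03, 3.03], [-0.79, 2.21], [0.23, 2.52], [-1.04, 4.18], [0, 3.07], [-2.55, 2.55]. Speed limits (rad/s): [2.22, 2.22, 2.57, 3.14, 3.14, 3.14].

INTERFACE

Orientations are given as [roll, pitch, yaw] about the fixed x, y, z axes, in that order (R = Rz(yaw) Ry(pitch) Rx(roll)).
In Python, from station import ctrl, eyes gives the robot as it stands.
- The arm moves only by the tool jog_arm, never from a script. Its argument "moves" is a list of rows, each a list of 3 entries, a list of its own where there are three numbers: the shift along the world's x, y, z in mm, then the turn, a rotation vector about the world's x, y, z in units of 5 degrees (1.0 is 5 degrees), then the finger opening in mm, from 0 to 94. In form: [[[tx, ty, tz], [wx, wy, wz], jaw], ...]. A call has 1 to 5 rows; each row is the pose to reach, as a shift and turn from the pose commanded when the call began; what a row does not reach only later rows make up. A row lasts 1/12 s, in which the tool goes at most 41.7 mm and 7.16 degrees, less where a joint would pass 70% of its speed; a pose out of reach is approached as far as the arm can. A call with a gripper value outside its range is refused whole. The fingers move at their own pace and stop on an object; "squeeze" is the grip in N (left out, the last holds). Time passes only in rows, so rows that repeat a pose let the fingers close. It gives the time, the measured TCP pose, the force and the opening at its end, in the units of the state.
- ctrl.get_obs(): the state, without advancing time (a new reading comes with each control period).
- eyes.camera(name): name is "scene" or "top" or "wrist"; returns a dict with "frame" (480x640x3 uint8, red, green, blue), "vertical_fov" (degrees; the focal length in pixels is half the picture's height over the tangent of half this angle, whatever the lens; pixels are square), "cx", "cy" (the principal point, pixels), "k1" (the pictures are not rectified: a ray, as slopes to the right and down, at radius r is drawn at 1 + k1 r^2 times it, then the intrinsics apply), "eye" and "attitude" of the camera in the world; the wrist camera has in their place "hand_eye" (4x4, takes a point from camera to tool coordinates, whose origin is the TCP and whose axes are the flange's). Camera axes: x right, y down, z forward; pixel columns grow to the right and rows downward; lengths in m; the calibration is good to about 2 mm. A picture is of the moment at which its call begins: read the wrist's pose just before it. There is no depth.
- ctrl.hand_in(): hands the job in, once; it reports no verdict.
The state is a dict: "time_s": time; "qpos": joint angles; "joint_vel": joint speeds; "tau": joint torques, N m; "ee_pos": TCP position; "eef_rot": TCP orientation; "force": force on the tool from outside, world axes, zero at the start; "moment": the same for the moment, N m; "grip_width": finger opening in m.
Only numpy, scipy, OpenCV 4.12 (cv2) and the standard library are available. Lean on these libraries where they do the work, as an engineer would, in place of code of your own. Each camera call takes 0.05 s, during which the arm holds its last target.

TASK

The orange-handled scraper was left lying on the blue lid of the lug box: slide it blade first, all the way home, into the empty slot of the scraper rack and let go of it. Then raise the box's lid to 60 degrees open; nothing props it and it falls shut by itself, so finish while still holding it steady at that angle for the workmate who is about to reach in. Leave the other things on the bench where they are.

Things in the scene. Friction and masses are not known exactly. Their poses are not given: they have to be found in the camera images.
- scraper: Loose flat scraper, 230 mm long, about 0.15 kg, lying flat on the closed lid. Steel blade 120 x 50 x 3 mm along its +x, orange handle 110 long x 24 wide x 25 mm tall along its -x. Origin: on the flat underside (blade and handle share it), on the centre line, where handle and blade meet. z up out of the flat.
- scraper_tip (a point): Middle of the scraper blade's front edge, on the underside, 120 mm from the body's origin along +x.
- scraper_grip (a point): In the scraper's handle, 30 mm behind the blade and 12.5 mm above the underside: a good place to grip across the 24 mm width.
- rack: Fixed dark wooden scraper rack, 115 deep (x) x 165 wide (y) x 67 mm tall, with two slots side by side that open to its front (-x, roughly towards the robot). Origin: centre of its underside. The slot at its +y side holds the spare scraper, the one at its -y side is empty.
- slot (a point): Mouth of the empty slot: centre of the slot's floor at the rack's front face, 45 mm above the bench, with the rack's axes. From here the slot runs 100 mm along +x to a back wall that stops the blade; it is 60 mm wide and 8 mm high under two aluminium lips that reach 12 mm in from either side, the middle 36 mm being open above so that the blade can be seen. The blade goes in flat, handle left outside; when home its tip is 100 mm in.
- lid (a joint): Opening angle of the box's lid in rad, 0 closed, 1.047 is 60 degrees; end stop at 1.75. About 0.35 kg, no spring and no stay: it falls shut when let go.
- box: Fixed wooden lug box, 220 x 220 x 90 mm, origin at the centre of its underside, front to -x (roughly towards the robot). The blue lid, 8 mm thick, lies on top: its upper face is 98.5 mm above the bench. It opens upward, its front edge rising, about a hinge along the far (+x) upper edge.
- lid_handle (a point): Middle of the round black handle bar on the lid: 12 mm thick, 110 mm long along the box's y, its centre line 40 mm above the lid's upper face and 30 mm back from the lid's front edge. The bar stands on an end post at each end and can be gripped from above across its 12 mm. It moves with the lid.
- lid_hinge (a point): Middle of the hinge line, at the underside of the lid, 110 mm behind the box's centre, 90.5 mm above the bench. The hinge axis is its y axis; opening turns the lid positively about +y (front edge up and back).
- spare_scraper: Second, loose scraper of the same size with a pale wooden handle, already parked in the rack's other slot (80 mm beside the empty one). Leave alone. Origin as for the scraper.
- glue_bottle: Loose yellow glue bottle, 60 mm across, 170 mm tall. Leave alone. Origin: centre of the underside.
- pencil_cup: Loose blue cup, 76 mm across, 100 mm tall. Leave alone. Origin: centre of the underside.
- tape_roll: Loose yellow tape roll lying flat, 100 mm across, 25 mm tall. Leave alone. Origin: centre of the underside.
- sanding_block: Loose cork sanding block, 110 x 60 x 35 mm. Leave alone. Origin: centre of the underside.
- hammer: Loose hammer lying on the bench, about 260 mm long. Leave alone. Origin: under its middle.
Not all that is in view belongs to the job. What is shaped like the rack but pink is not meant.

How it is judged:
On the way, in this order (a step that is already met when the one before it is completed fails the run):
1. the scraper lies home in the empty slot, let go (x of scraper_tip in the frame of slot above 0.088 m and y of scraper_tip in the frame of slot between -0.012 and 0.012 m and z of scraper_tip in the frame of slot between -0.004 and 0.009 m and angle between the x axis of scraper and the x axis of rack, either way round below 0.15 rad and angle between scraper's own z axis and vertical below 0.15 rad and contact force between each of the arm, the fingers and scraper below 0.05 N and linear speed of scraper below 0.02 m/s and value of joint lid below 0.3 rad), for 0.2 s.
2. the lid is held about 60 degrees open (value of joint lid between 0.925 and 1.17 rad and velocity of joint lid between -0.08 and 0.08 rad/s and contact force between any of the fingers, the arm and lid above 0.3 N), for 0.2 s.
At the end, for the whole second after the job is handed in: Scraper at rest in the empty slot, untouched, blade 88 of 100 mm or more in, within 12 mm of the middle and 0.15 rad of the slot. The robot holds the lid still at 53 to 67 degrees (0.925 to 1.17 rad), scraper not touching it. Other loose things within 30 mm of their starts (all of step 2 and x of scraper_tip in the frame of slot above 0.088 m and y of scraper_tip in the frame of slot between -0.012 and 0.012 m and z of scraper_tip in the frame of slot between -0.004 and 0.009 m and angle between the x axis of scraper and the x axis of rack, either way round below 0.15 rad and angle between scraper's own z axis and vertical below 0.15 rad and contact force between each of the arm, the fingers and scraper below 0.05 N and linear speed of scraper below 0.02 m/s and contact force between scraper and lid below 0.05 N and distance of each of spare_scraper, glue_bottle, pencil_cup, tape_roll, sanding_block, hammer from where it was at the start of the episode below 0.03 m); the arm keeps its last pose, push and grip.
It fails at once if another loose thing on the bench is moved by more than 30 mm (distance of any of spare_scraper, glue_bottle, pencil_cup, tape_roll, sanding_block, hammer from where it was at the start of the episode above 0.03 m).
It also fails if it takes over 72 s, if anything falls off the work surface, if the arm or the gripper's body presses on something with over 40 N, if the wrist force passes 120 N, or if a joint passes its speed limit or range.

## Working session

There is one attempt and no reset: what is moved stays moved. The work goes in short steps, Python scripts to look and compute and a tool call to move; the robot and the scene stay as the last step left them, time stands still between calls to the robot, and variables do not carry over. Pictures are saved under pics/ and viewed, and the job is handed in when it is done.

Besides the shell and the picture viewer there is one more tool, called after "Call:" by a JSON object that holds its "method" and its "body", one argument or row to a line. jog_arm: Moves the arm, as the interface text tells. Its arguments: {"type":"object","properties":{"moves":{"type":"array","items":{"type":"array"}},"squeeze":{"type":"number"}},"required":["moves"]}

```bash
ls; mkdir -p pics; python3 - <<'E'
from station import ctrl, eyes
import cv2
print(ctrl.get_obs())
for n in ["scene","top","wrist"]:
    c=eyes.camera(n)
    cv2.imwrite(f"pics/{n}0.png",c["frame"][:,:,::-1])
    print(n,{k:v for k,v in c.items() if k!="frame"})
E
```

```text
pics
{'time_s': 0.0, 'qpos': array([-1.30159470e+00,  3.00497210e-01,  1.52161259e+00, -5.27368130e-06,
        1.32069140e+00, -6.65881581e-02]), 'joint_vel': array([-0.00116577,  0.00036573,  0.00074092, -0.00049623, -0.00015615,
       -0.00095552]), 'tau': array([ 5.29989265e-04, -5.31807411e+01, -3.52730799e+01,  7.07955030e-02,
        2.43837159e-02, -8.14231430e-05]), 'ee_pos': array([ 0.18116209, -0.51901666,  0.20485868]), 'eef_rot': array([-3.14038645e+00, -7.53187022e-05,  3.35791046e-01]), 'force': array([-0.63566021,  0.02865056,  0.27159284]), 'moment': array([-0.03760305, -0.00884091,  0.02429913]), 'grip_width': 0.09395845681109367}
scene {'vertical_fov': 47.11157733402016, 'cx': 324.9070632211597, 'cy': 249.10536468176127, 'k1': -0.013167112315479988, 'eye': array([ 1.83354509, -0.50072335,  1.00841602]), 'attitude': array([-2.13619513,  0.00882949,  1.14441972])}
top {'vertical_fov': 49.95319947711812, 'cx': 314.9307231865062, 'cy': 233.8192067857647, 'k1': -0.08509225134451028, 'eye': array([0.27596283, 0.07795313, 1.77167258]), 'attitude': array([-2.9729465 , -0.00510688, -1.54268999])}
wrist {'vertical_fov': 67.16588310767402, 'cx': 319.3322555455987, 'cy': 238.84799363558528, 'k1': -0.00815101630677674, 'hand_eye': array([[-4.03826155e-05, -9.73721907e-01, -2.27740306e-01,
         6.61936409e-02],
       [ 9.99998531e-01, -4.29635803e-04,  1.65962382e-03,
         3.47636540e-04],
       [-1.71385746e-03, -2.27739905e-01,  9.73720493e-01,
        -1.80339576e-01],
       [ 0.00000000e+00,  0.00000000e+00,  0.00000000e+00,
         1.00000000e+00]])}
```

View pics/scene0.png

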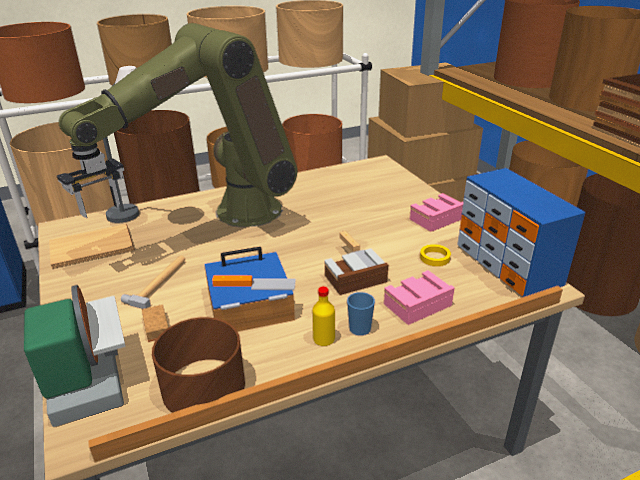

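View pics/top0.png

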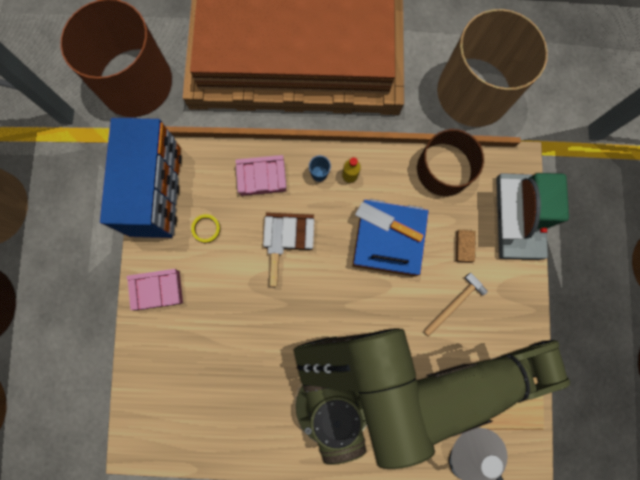

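View pics/wrist0.png

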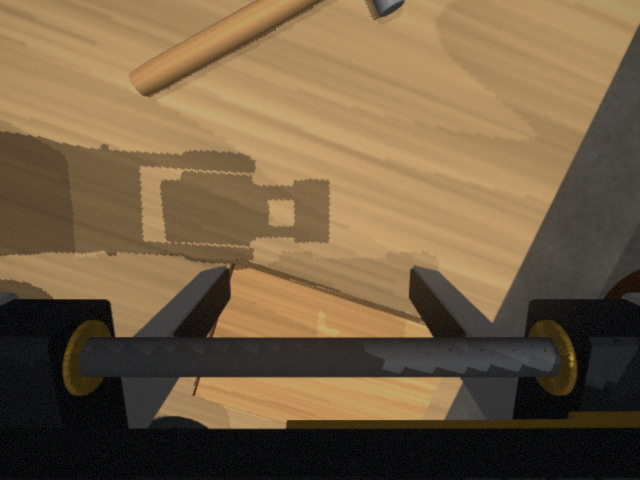

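```bash
cat > h.py <<'E'
import numpy as np, cv2
from scipy.spatial.transform import Rotation as R
from station import ctrl, eyes
def cam(n):
    o=ctrl.get_obs() if n=="wrist" else None
    c=eyes.camera(n)
    f=240/np.tan(np.radians(c["vertical_fov"]/2))
    K=np.array([[f,0,c["cx"]],[0,f,c["cy"]],[0,0,1]])
    # tiny model: r_d = r(1+k1 r^2) = OpenCV k1
    if n=="wrist":
        T=np.eye(4);T[:3,:3]=R.from_euler("xyz",o["eef_rot"]).as_matrix();T[:3,3]=o["ee_pos"]
        T=T@c["hand_eye"]
    else:
        T=np.eye(4);T[:3,:3]=R.from_euler("xyz",c["attitude"]).as_matrix();T[:3,3]=c["eye"]
    return c["frame"],K,np.array([c["k1"],0,0,0]),T
def pix2w(uv,z,K,D,T):
    uv=np.asarray(uv,float).reshape(-1,1,2)
    n=cv2.undistortPoints(uv,K,D).reshape(-1,2)
    d=np.c_[n,np.ones(len(n))]@T[:3,:3].T
    s=(np.broadcast_to(z,len(n))-T[2,3])/d[:,2]
    return T[:3,3]+s[:,None]*d
def w2pix(P,K,D,T):
    Ti=np.linalg.inv(T)
    return cv2.projectPoints(np.asarray(P,float).reshape(-1,3),cv2.Rodrigues(Ti[:3,:3])[0],Ti[:3,3],K,D)[0].reshape(-1,2)
E
python3 - <<'E'
from h import *
im=cv2.imread("pics/top0.png")
cv2.imwrite("pics/topc.png",cv2.resize(im[145:295,225:445],None,fx=3.6,fy=3.6,interpolation=cv2.INTER_CUBIC))
im=cv2.imread("pics/scene0.png")
cv2.imwrite("pics/scc.png",cv2.resize(im[220:350,195:400],None,fx=3.8,fy=3.8,interpolation=cv2.INTER_CUBIC))
E
```

```text
(no output)
```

View pics/topc.png

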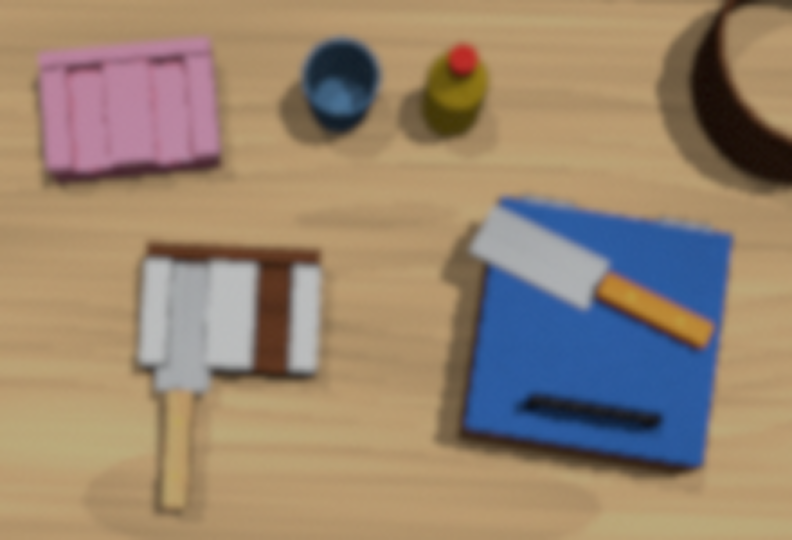

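View pics/scc.png

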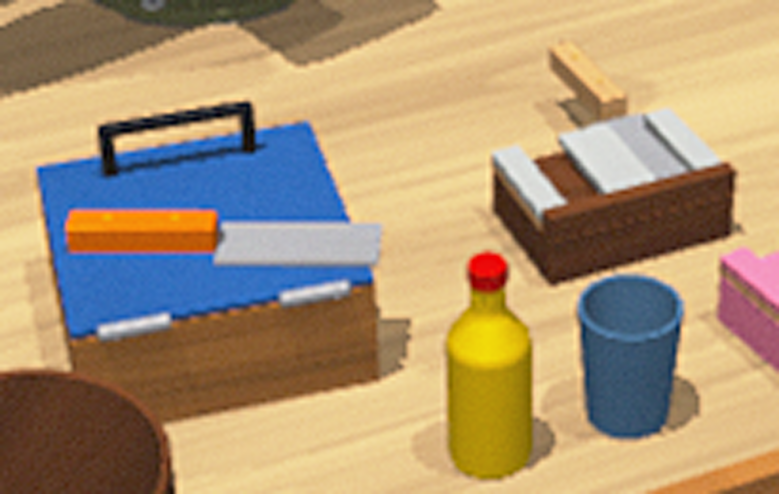

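```bash
python3 - <<'E'
from h import *
f,K,D,T=cam("top")
def c(pts,z,s=3.6,o=(225,145)): return pix2w((np.array(pts,float)+.5)/s-.5+np.array(o),z,K,D,T)
np.set_printoptions(precision=4,suppress=True)
L=c([(502,197),(733,234),(700,467),(463,433)],.0985);print(L,L.mean(0))
d=(L[0]+L[1]-L[2]-L[3]);print("box yaw",np.arctan2(d[1],d[0]))
S=c([(498,205),(470,243),(585,310),(610,262)],.1015);print(S)
H=c([(715,325),(704,348),(597,290),(607,270)],.1235);print(H)
a=(S[0]+S[1])/2;b=(H[0]+H[1])/2;d=a-b;print("tip",a,"end",b,"yaw",np.arctan2(d[1],d[0]),np.linalg.norm(d[:2]))
print("grip",b+d*80/230)
Rk=c([(150,245),(320,252),(313,376),(137,366)],.067);print(Rk,Rk.mean(0))
d=(Rk[0]+Rk[1]-Rk[2]-Rk[3]);print("rack yaw",np.arctan2(d[1],d[0]))
Hb=c([(527,400),(660,420)],.1385);print(Hb)
print("spare", c([(190,262),(184,390)],.048), c([(173,510),(178,392)],.07))
E
```

```text
[[ 0.6823 -0.0833  0.0985]
 [ 0.6538 -0.2985  0.0985]
 [ 0.4365 -0.2665  0.0985]
 [ 0.4617 -0.0505  0.0985]] [ 0.5586 -0.1747  0.0985]
box yaw -0.14690716782275728
[[ 0.6739 -0.0794  0.1015]
 [ 0.6372 -0.054   0.1015]
 [ 0.5776 -0.1605  0.1015]
 [ 0.6232 -0.1834  0.1015]]
[[ 0.5633 -0.2756  0.1235]
 [ 0.5419 -0.2655  0.1235]
 [ 0.5924 -0.1682  0.1235]
 [ 0.6111 -0.1772  0.1235]]
tip [ 0.6556 -0.0667  0.1015] end [ 0.5526 -0.2705  0.1235] yaw 1.1032166115484676 0.22836969603223078
grip [ 0.5884 -0.1996  0.1158]
[[0.634  0.2438 0.067 ]
 [0.6319 0.084  0.067 ]
 [0.5143 0.0871 0.067 ]
 [0.5189 0.2508 0.067 ]] [0.5748 0.1664 0.067 ]
rack yaw -0.04364441751852559
[[ 0.4882 -0.1039  0.1385]
 [ 0.4736 -0.2226  0.1385]]
spare [[0.6226 0.207  0.048 ]
 [0.5002 0.2077 0.048 ]] [[0.3864 0.2117 0.07  ]
 [0.4954 0.2115 0.07  ]]
```

Call:
{"method": "jog_arm", "body": {
  "moves": [
    [[35,18,0],[0,0,0.8],94],
    [[70,45,0],[0,0,1.6],94],
    [[105,70,0],[0,0,2.4],94],
    [[140,95,0],[0,0,3.2],94],
    [[170,125,0],[0,0,4],94]
  ]
}}

```text
time_s: 0.62
ee_pos: [0.3485, -0.3972, 0.2053]
eef_rot: [3.142, -0.0, 0.688]
force: [1.2, 0.0, 0.0]
grip_width: 0.0943
```

Call:
{"method": "jog_arm", "body": {
  "moves": [
    [[30,25,0],[0,0,0.9],94],
    [[60,50,0],[0,0,1.8],94],
    [[90,75,0],[0,0,2.7],94],
    [[120,100,0],[0,0,3.6],94],
    [[150,120,0],[0,0,4.5],94]
  ]
}}

```text
time_s: 1.03
ee_pos: [0.4983, -0.2763, 0.2055]
eef_rot: [-3.142, -0.0, 1.082]
force: [-0.4, -1.4, 0.8]
grip_width: 0.0942
```

Call:
{"method": "jog_arm", "body": {
  "moves": [
    [[30,25,0],[0,0,0.1],94],
    [[60,50,0],[0,0,0.2],94],
    [[87,74,0],[0,0,0.3],94],
    [[87,74,0],[0,0,0.3],94],
    [[87,74,0],[0,0,0.3],94]
  ]
}}

```text
time_s: 1.45
ee_pos: [0.5847, -0.203, 0.2047]
eef_rot: [-3.14, 0.0, 1.106]
force: [-0.2, 0.1, -0.4]
grip_width: 0.094
```

```bash
python3 - <<'E'
from h import *
f,K,D,T=cam("wrist"); print(ctrl.get_obs()["ee_pos"],ctrl.get_obs()["eef_rot"])
cv2.imwrite("pics/w1.png",f[:,:,::-1]); np.savez("w1.npz",K=K,D=D,T=T)
E
```

```text
[ 0.58390057 -0.20411025  0.20492365] [-3.14070865e+00  2.24579967e-04  1.10464430e+00]
```

View pics/w1.png

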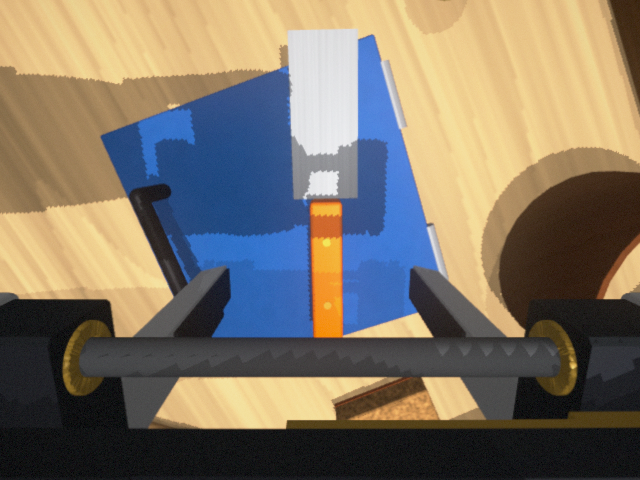

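```bash
python3 - <<'E'
from h import *
np.set_printoptions(precision=4,suppress=True)
z=np.load("w1.npz");a=(z["K"],z["D"],z["T"])
S=pix2w([(289,30),(357,30),(357.5,198),(293,198)],.1015,*a);print("blade",S)
H=pix2w([(310.5,201),(341.5,201),(343,337),(314,337)],.1235,*a);print("handle",H)
t=(S[0]+S[1])/2;m=(S[2]+S[3])/2;d=t-m;print("tip",t,"org",m,np.arctan2(d[1],d[0]),np.linalg.norm(d))
h0=(H[0]+H[1])/2;h1=(H[2]+H[3])/2;e=h0-h1;print(h0,h1,np.arctan2(e[1],e[0]))
L=pix2w([(101,135),(373,36)],.0985,*a);e=L[1]-L[0];print("lid left edge",L,np.arctan2(e[1],e[0]),np.linalg.norm(e))
E
```

```text
blade [[ 0.6341 -0.0582  0.1015]
 [ 0.6774 -0.0798  0.1015]
 [ 0.6266 -0.1882  0.1015]
 [ 0.5813 -0.1655  0.1015]]
handle [[ 0.5943 -0.1715  0.1235]
 [ 0.6144 -0.1816  0.1235]
 [ 0.5683 -0.2796  0.1235]
 [ 0.5477 -0.2693  0.1235]]
tip [ 0.6557 -0.069   0.1015] org [ 0.604  -0.1768  0.1015] 1.1233726792054126 0.1196353015399063
[ 0.6044 -0.1765  0.1235] [ 0.558  -0.2745  0.1235] 1.128924428236899
lid left edge [[ 0.4719 -0.057   0.0985]
 [ 0.6867 -0.0878  0.0985]] -0.14273451973254542 0.21695943613398047
```

Call:
{"method": "jog_arm", "body": {
  "moves": [
    [[4,0,-25],[0,0,0.2],60],
    [[7,0,-50],[0,0,0.2],60],
    [[7,0,-75],[0,0,0.2],60],
    [[7,0,-95],[0,0,0.2],60],
    [[7,0,-95],[0,0,0.2],60]
  ]
}}

```text
time_s: 1.92
ee_pos: [0.5884, -0.2049, 0.1064]
eef_rot: [-3.135, 0.001, 1.119]
force: [-0.1, -0.4, 0.0]
grip_width: 0.0645
```

```bash
python3 - <<'E'
from h import *
print(ctrl.get_obs())
f,K,D,T=cam("wrist")
cv2.imwrite("pics/w2.png",f[:,:,::-1])
E
```

```text
{'time_s': 1.9167, 'qpos': array([-3.93775603e-01,  5.55350239e-01,  1.39706775e+00, -1.60505631e-04,
        1.19558447e+00,  5.76118625e-02]), 'joint_vel': array([ 0.00306526, -0.04834337, -0.06406987, -0.00037956,  0.07517183,
        0.00274756]), 'tau': array([ 3.74385081e-01, -6.77010655e+01, -3.52310193e+01,  9.14302748e-02,
       -1.00148767e+00,  7.24679703e-03]), 'ee_pos': array([ 0.58842025, -0.20488462,  0.10640167]), 'eef_rot': array([-3.13520205e+00,  5.17786659e-04,  1.11946981e+00]), 'force': array([-0.14004863, -0.42413723,  0.02388065]), 'moment': array([-0.07213628, -0.02393981, -0.02515973]), 'grip_width': 0.06446306275969692}
```

View pics/w2.png

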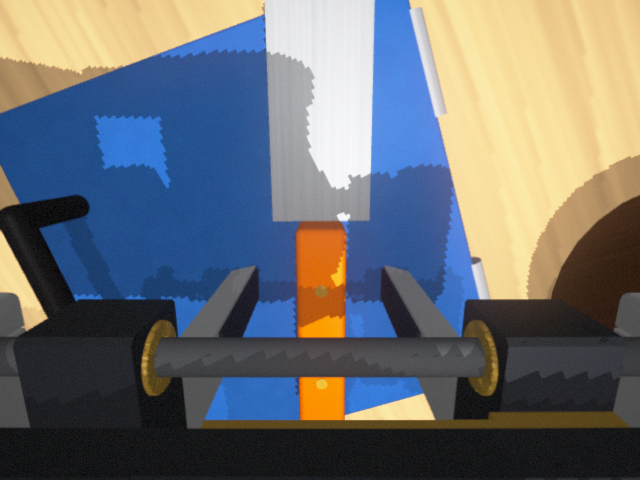

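Call:
{"method": "jog_arm", "body": {
  "moves": [
    [[0,0,0],[0,0,0],60],
    [[1,0,-3],[0,0,0],60],
    [[1,0,-6],[0,0,0],60],
    [[1,0,-8],[0,0,0],60],
    [[1,0,-8],[0,0,0],60]
  ]
}}

```text
time_s: 2.38
ee_pos: [0.5919, -0.2044, 0.1024]
eef_rot: [3.142, 0.0, 1.121]
force: [0.2, 0.9, 0.4]
grip_width: 0.0599
```

Call:
{"method": "jog_arm", "body": {
  "moves": [
    [[0,0,0],[0,0,0],30],
    [[0,0,0],[0,0,0],24],
    [[0,0,0],[0,0,0],10],
    [[0,0,0],[0,0,0],10],
    [[0,0,0],[0,0,0],10]
  ],
  "squeeze": 40
}}

```text
time_s: 2.8
ee_pos: [0.592, -0.2044, 0.1025]
eef_rot: [3.142, -0.0, 1.121]
force: [-0.3, 0.2, -0.7]
grip_width: 0.03
```

Call:
{"method": "jog_arm", "body": {
  "moves": [
    [[0,0,0],[0,0,0],10],
    [[0,0,0],[0,0,0],10],
    [[0,0,5],[0,0,0],10],
    [[0,0,15],[0,0,0],10],
    [[0,0,30],[0,0,0],10]
  ]
}}

```text
time_s: 3.22
ee_pos: [0.5915, -0.2042, 0.1323]
eef_rot: [-3.14, 0.0, 1.121]
force: [0.2, 0.3, -1.4]
grip_width: 0.0237
```

Call:
{"method": "jog_arm", "body": {
  "moves": [
    [[0,0,25],[0,0,0],10],
    [[0,0,50],[0,0,0],10],
    [[-8,8,75],[0,0,-0.5],10],
    [[-20,20,90],[0,0,-1.5],10],
    [[-40,40,90],[0,0,-2.5],10]
  ]
}}

```text
time_s: 3.63
ee_pos: [0.553, -0.1652, 0.2266]
eef_rot: [3.136, -0.002, 0.898]
force: [0.3, -0.6, -2.1]
grip_width: 0.0241
```

Call:
{"method": "jog_arm", "body": {
  "moves": [
    [[-20,25,0],[0,0,-1],10],
    [[-40,50,0],[0,0,-2],10],
    [[-60,75,0],[0,0,-3],10],
    [[-80,100,0],[0,0,-4],10],
    [[-100,125,0],[0,0,-5],10]
  ]
}}

```text
time_s: 4.05
ee_pos: [0.4508, -0.0384, 0.2232]
eef_rot: [3.141, -0.001, 0.462]
force: [0.4, -0.4, -1.0]
grip_width: 0.0238
```

Call:
{"method": "jog_arm", "body": {
  "moves": [
    [[-20,25,0],[0,0,-1],10],
    [[-40,50,0],[0,0,-2],10],
    [[-60,75,0],[0,0,-3],10],
    [[-80,100,0],[0,0,-4],10],
    [[-100,125,0],[0,0,-5],10]
  ]
}}

```text
time_s: 4.47
ee_pos: [0.3508, 0.0865, 0.2233]
eef_rot: [-3.141, -0.001, 0.026]
force: [0.6, 1.1, -1.5]
grip_width: 0.024
```

Call:
{"method": "jog_arm", "body": {
  "moves": [
    [[-8,20,0],[0,0,-0.4],10],
    [[-12,45,0],[0,0,-0.8],10],
    [[-12,45,0],[0,0,-0.8],10],
    [[-12,45,0],[0,0,-0.8],10],
    [[-12,45,0],[0,0,-0.8],10]
  ]
}}

```text
time_s: 4.88
ee_pos: [0.3401, 0.1303, 0.2229]
eef_rot: [-3.142, -0.001, -0.038]
force: [0.7, -0.0, -0.9]
grip_width: 0.0234
```

```bash
python3 - <<'E'
from h import *
f,K,D,T=cam("wrist"); print(ctrl.get_obs())
cv2.imwrite("pics/w3.png",f[:,:,::-1]); np.savez("w3.npz",K=K,D=D,T=T)
f,K,D,T=cam("scene");cv2.imwrite("pics/s3.png",f[:,:,::-1]); 
E
```

```text
{'time_s': 4.9333, 'qpos': array([ 2.64680387e-01, -1.47294348e-01,  1.96115730e+00, -1.10429579e-04,
        1.32732364e+00,  1.87495141e+00]), 'joint_vel': array([-0.01190441,  0.00366783,  0.00331214,  0.00059024, -0.00073953,
        0.00515839]), 'tau': array([ 8.12519342e-01, -2.74212223e+01, -3.62840152e+01, -6.44860193e-04,
       -1.08863879e-01,  1.02709327e-02]), 'ee_pos': array([0.3401694 , 0.13008981, 0.22276957]), 'eef_rot': array([-3.14157331e+00, -4.19526142e-04, -3.94481040e-02]), 'force': array([ 0.12617777, -0.30298437, -2.11594616]), 'moment': array([ 0.07033366,  0.07812999, -0.02400472]), 'grip_width': 0.023494820379652306}
```

View pics/w3.png

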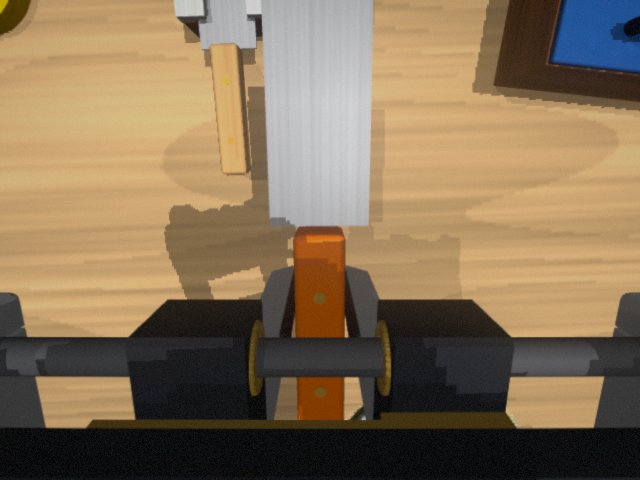

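View pics/s3.png

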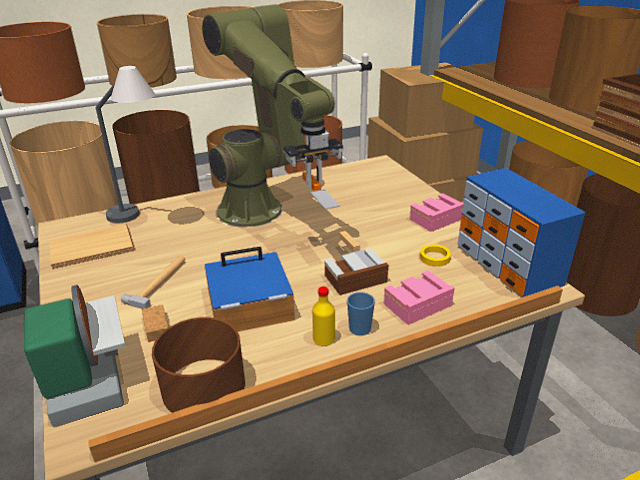

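Call:
{"method": "jog_arm", "body": {
  "moves": [
    [[25,-15,0],[0,0,0],10],
    [[55,-35,0],[0,0,0],10],
    [[85,-55,0],[0,0,0],10],
    [[110,-70,0],[0,0,0],10],
    [[110,-70,0],[0,0,0],10]
  ]
}}

```text
time_s: 5.4
ee_pos: [0.4529, 0.0573, 0.2219]
eef_rot: [3.141, 0.0, -0.043]
force: [-0.4, 0.4, -2.4]
grip_width: 0.0236
```

Call:
{"method": "jog_arm", "body": {
  "moves": [
    [[0,0,0],[0,0,0],10],
    [[0,0,0],[0,0,0],10]
  ]
}}

```text
time_s: 5.57
ee_pos: [0.4496, 0.0602, 0.2223]
eef_rot: [-3.142, 0.001, -0.04]
force: [-0.4, 0.1, -1.4]
grip_width: 0.0241
```

```bash
python3 - <<'E'
from h import *
f,K,D,T=cam("wrist"); o=ctrl.get_obs(); print(o["ee_pos"],o["eef_rot"])
cv2.imwrite("pics/w4.png",f[:,:,::-1]); np.savez("w4.npz",K=K,D=D,T=T)
cv2.imwrite("pics/w4c.png",cv2.resize(f[0:240,60:380,::-1],None,fx=2.5,fy=2.5,interpolation=cv2.INTER_CUBIC))
E
```

```text
[0.44941809 0.06057764 0.22243396] [-3.14152559e+00  3.19220454e-04 -3.96727549e-02]
```

View pics/w4.png

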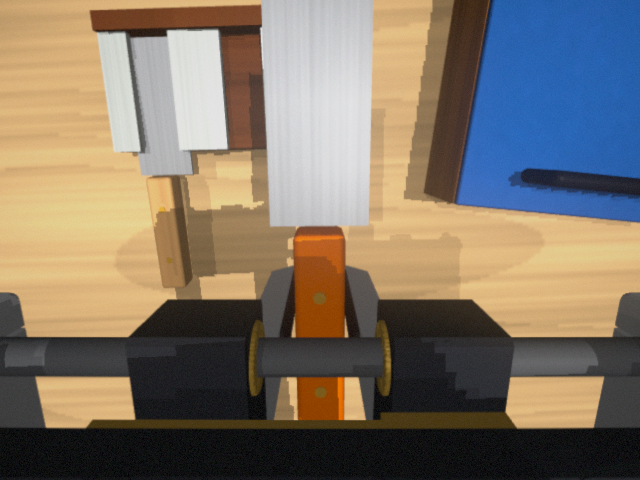

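View pics/w4c.png

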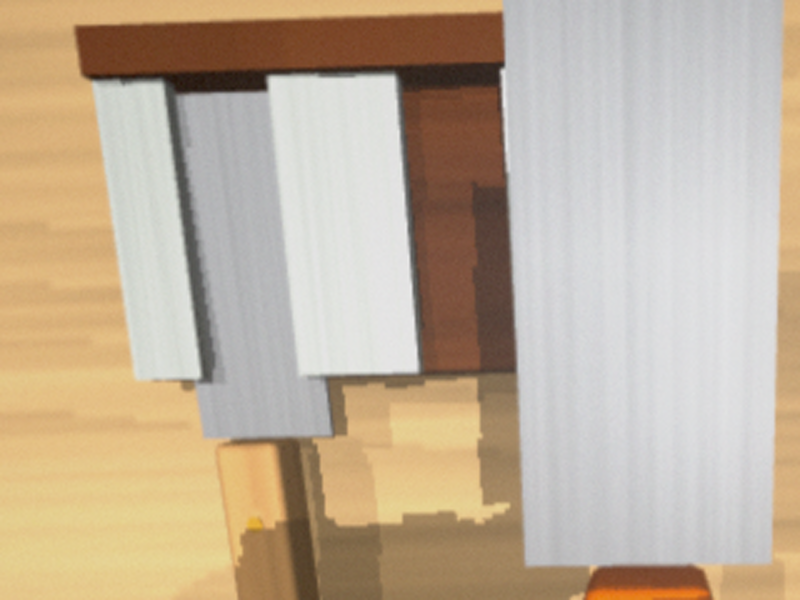

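```bash
python3 - <<'E'
from h import *
from scipy.optimize import least_squares
np.set_printoptions(precision=4,suppress=True)
z=np.load("w4.npz");a=(z["K"],z["D"],z["T"])
c=lambda p:(np.array(p,float)+.5)/2.5-.5+np.array([60,0])
lip=c([(300,375),(419,374),(267,75),(398,73),(203,379),(135,380),(163,80),(93,80)])
lr=np.array([(-57.5,22),(-57.5,-22),(42.5,22),(42.5,-22),(-57.5,58),(-57.5,82.5),(42.5,58),(42.5,82.5)])/1e3
bk=c([(75,27),(87,77)]);br=np.array([(57.5,82.5),(42.5,82.5)])/1e3
def f(p):
    Rz=np.array([[np.cos(p[2]),-np.sin(p[2])],[np.sin(p[2]),np.cos(p[2])]])
    P=np.r_[np.c_[lr@Rz.T+p[:2],np.full(8,p[3])],np.c_[br@Rz.T+p[:2],np.full(2,p[4])]]
    return (w2pix(P,*a)-np.r_[lip,bk]).ravel()
s=least_squares(f,[.575,.166,-.04,.06,.067]);p=s.x
print(p,s.fun.reshape(-1,2).round(1).tolist())
for zf in (.055,.057,.067):
    s2=least_squares(lambda q:f(np.r_[q,zf,.067]),p[:3]);print(zf,s2.x,s2.cost)
p=s.x;Rz=np.array([[np.cos(p[2]),-np.sin(p[2])],[np.sin(p[2]),np.cos(p[2])]])
print("slot",p[:2]+Rz@[-.0575,-.04])
# spare
q=pix2w([(174,286),(164,178)],.070,*a);e=q[1]-q[0];print("spare",q,np.arctan2(e[1],e[0]))
# held blade corners at back
print("blade",pix2w([(269.5,226),(369,226)],.107+.118-.1,*a))
for zz in (.12,.1225,.125): 
    q=pix2w([(269.5,226),(369,226),(263,5),(373.5,5)],zz,*a); print(zz,q,np.linalg.norm(q[0]-q[1]),np.linalg.norm(q[2]-q[3]))
E
```

```text
[ 0.5819  0.1616 -0.0182  0.062   0.0666] [[-0.1, 0.5], [0.2, -0.3], [0.5, 0.3], [-0.6, -0.3], [-0.4, -0.1], [0.2, 0.1], [0.2, -0.5], [-0.1, 0.4], [1.0, 0.1], [-1.0, -0.2]]
0.055 [ 0.5828  0.1638 -0.021 ] 25.381458411738667
0.057 [ 0.5825  0.1631 -0.0203] 14.470825458890749
0.067 [ 0.5812  0.1599 -0.0166] 11.644122693768875
slot [0.5237 0.1226]
spare [[0.3968 0.2036 0.07  ]
 [0.5008 0.1989 0.07  ]] -0.04446061286774618
blade [[0.4629 0.0981 0.125 ]
 [0.4597 0.0204 0.125 ]]
0.12 [[0.462  0.0989 0.12  ]
 [0.4587 0.0197 0.12  ]
 [0.6193 0.0922 0.12  ]
 [0.6162 0.015  0.12  ]] 0.07923130835429656 0.07728873915489412
0.1225 [[0.4624 0.0985 0.1225]
 [0.4592 0.02   0.1225]
 [0.6184 0.0919 0.1225]
 [0.6153 0.0154 0.1225]] 0.07853026007200829 0.07660487896186945
0.125 [[0.4629 0.0981 0.125 ]
 [0.4597 0.0204 0.125 ]
 [0.6174 0.0916 0.125 ]
 [0.6144 0.0157 0.125 ]] 0.07782921178972 0.07592101876884479
```

```bash
python3 - <<'E'
from h import *
np.set_printoptions(precision=4,suppress=True)
z=np.load("w4.npz");a=(z["K"],z["D"],z["T"])
for zz in (.2185,.2205,.2225): 
    q=pix2w([(269.5,226),(369,226),(263,5),(373.5,5)],zz,*a); m=(q[2]+q[3]-q[0]-q[1]);print(zz,q[:,:2].tolist(),np.linalg.norm(q[0]-q[1]),np.linalg.norm(q[2]-q[3]),np.arctan2(m[1],m[0]), (q[0]+q[1])/2)
E
```

```text
0.2185 [[0.48078036861671103, 0.08444718556376922], [0.47867176960751634, 0.032880272403723126], [0.5832400544566414, 0.0801128665116438], [0.5812334090962319, 0.02980822546031242]] 0.05161000603213791 0.05034464754972218 -0.036109154605088685 [0.4797 0.0587 0.2185]
0.2205 [[0.48116227923251514, 0.08415435723991506], [0.4790765940701045, 0.03314781442156198], [0.5825085501781763, 0.07986713861904307], [0.5805237107486897, 0.030109150977179682]] 0.051049167406307286 0.049797559395302435 -0.0361091546050886 [0.4801 0.0587 0.2205]
0.2225 [[0.48154418984831926, 0.0838615289160609], [0.4794814185326927, 0.03341535643940084], [0.5817770458997112, 0.07962141072644234], [0.5798140124011474, 0.030410076494046947]] 0.05048832878047664 0.04925047124088271 -0.036109154605088574 [0.4805 0.0586 0.2225]
```

```bash
python3 - <<'E'
from h import *
from scipy.optimize import least_squares
np.set_printoptions(precision=4,suppress=True)
for n in ("w3","w4"):
    z=np.load(n+".npz");a=(z["K"],z["D"],z["T"])
    g=cv2.cvtColor(cv2.imread(f"pics/{n}.png"),cv2.COLOR_BGR2LAB).astype(float)
    rows=np.arange(30,220,2);E=[[],[]]
    for k,(l,h) in enumerate([(256,278),(362,382)]):
        for r in rows:
            d=np.abs(np.diff(g[r-1:r+2,l:h].mean(0),axis=0)).sum(1)
            j=d.argmax();
            E[k].append((l+j+.5,r))
    def rob(e):
        e=np.array(e);s=least_squares(lambda p:p[0]+p[1]*(e[:,1]-120)-e[:,0],[e[:,0].mean(),0],loss="soft_l1",f_scale=.5);return s.x
    L,Rr=rob(E[0]),rob(E[1])
    print(n,L,Rr,"width at rows 30/220",[(Rr[0]-L[0])+(Rr[1]-L[1])*(r-120) for r in (30,220)])
    pts=[(L[0]+L[1]*(r-120),r) for r in(10,226)]+[(Rr[0]+Rr[1]*(r-120),r) for r in(10,226)]
    nrm=cv2.undistortPoints(np.array(pts).reshape(-1,1,2),a[0],a[1]).reshape(-1,2)
    # 4 rays in tool frame, plane z = z0+ s*x ; width 50 both ends
    Tt=np.load(n+".npz")["T"]
    c=__import__("station").eyes
    o=ctrl.get_obs()
    d=np.c_[nrm,np.ones(4)]@a[2][:3,:3].T
    yaw=-.0397;ux=np.array([np.cos(yaw),np.sin(yaw)])
    # each pair at own height so that width=50mm
    for i,j in((0,2),(1,3)):
        w=lambda h:np.linalg.norm((d[i,:2]/d[i,2]-d[j,:2]/d[j,2])*(h-a[2][2,3]))-.05
        from scipy.optimize import brentq
        h=brentq(w,.1,.3);p=a[2][:3,3]+(d[i]/d[i,2]+d[j]/d[j,2])/2*(h-a[2][2,3]);print("row",pts[i][1],"height",h,p)
E
```

```text
w3 [265.3505   0.0403] [370.4991  -0.0229] width at rows 30/220 [np.float64(110.82929294480512), np.float64(98.83665716350691)]
row 10 height 0.2236393203399205 [0.4692 0.1261 0.2236]
row 226 height 0.22302312201422042 [0.371 0.129 0.223]
w4 [264.7613   0.0509] [370.498   -0.0227] width at rows 30/220 [np.float64(112.36146871274278), np.float64(98.37583455593233)]
row 10 height 0.2255891178569356 [0.5778 0.0561 0.2256]
row 226 height 0.22138951030823395 [0.4803 0.0587 0.2214]
```

Call:
{"method": "jog_arm", "body": {
  "moves": [
    [[0,40,0],[0,0,0],10],
    [[0,80,0],[0,0,0],10],
    [[0,120,0],[0,0,0],10],
    [[0,160,0],[0,0,0],10],
    [[0,200,0],[0,0,0],10]
  ]
}}

```text
time_s: 6.03
ee_pos: [0.4488, 0.2629, 0.223]
eef_rot: [-3.141, -0.001, -0.039]
force: [0.3, -0.6, -1.0]
grip_width: 0.0238
```

Call:
{"method": "jog_arm", "body": {
  "moves": [
    [[0,10,-10],[0,0,0],10],
    [[0,10,-30],[0,0,0],10],
    [[0,10,-40],[0,0,0],10],
    [[0,10,-40],[0,0,0],10],
    [[0,10,-40],[0,0,0],10]
  ]
}}

```text
time_s: 6.45
ee_pos: [0.4497, 0.2701, 0.1827]
eef_rot: [3.141, 0.0, -0.04]
force: [0.3, -0.3, -1.0]
grip_width: 0.0237
```

```bash
python3 - <<'E'
from h import *
f,K,D,T=cam("wrist"); o=ctrl.get_obs(); print(o["ee_pos"],o["eef_rot"])
cv2.imwrite("pics/w5.png",f[:,:,::-1]); np.savez("w5.npz",K=K,D=D,T=T)
cv2.imwrite("pics/w5c.png",cv2.resize(f[0:240,320:640,::-1],None,fx=2.5,fy=2.5,interpolation=cv2.INTER_CUBIC))
E
```

```text
[0.45018191 0.27021808 0.18340721] [-3.14114949e+00 -8.64029990e-04 -4.00944521e-02]
```

View pics/w5c.png

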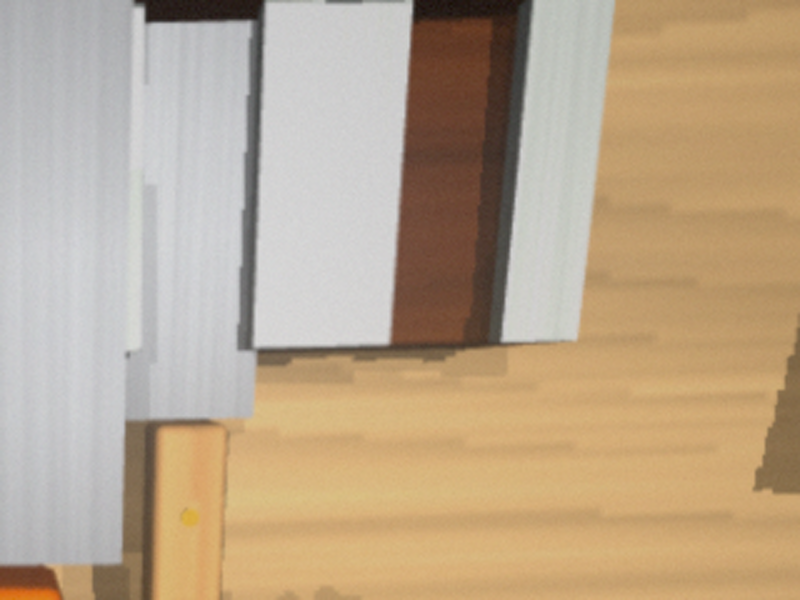

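```bash
python3 - <<'E'
from h import *
from scipy.optimize import least_squares
np.set_printoptions(precision=4,suppress=True)
A=[np.load(n) for n in("w4.npz","w5.npz")];A=[(z["K"],z["D"],z["T"]) for z in A]
c=lambda p,o:(np.array(p,float)+.5)/2.5-.5+np.array([o,0])
p4=c([(300,375),(419,374),(267,75),(398,73),(203,379),(135,380),(163,80),(93,80)],60)
r4=np.array([(-57.5,22),(-57.5,-22),(42.5,22),(42.5,-22),(-57.5,58),(-57.5,82.5),(42.5,58),(42.5,82.5)])/1e3
p5=c([(254,348),(391,344),(500,342),(578,340),(265,2),(412,1)],320)
r5=np.array([(-57.5,22),(-57.5,-22),(-57.5,-58),(-57.5,-82.5),(42.5,22),(42.5,-22)])/1e3
def g(p,pp,rr,a):
    Rz=np.array([[np.cos(p[2]),-np.sin(p[2])],[np.sin(p[2]),np.cos(p[2])]])
    return (w2pix(np.c_[rr@Rz.T+p[:2],np.full(len(rr),p[3])],*a)-pp).ravel()
def show(s):
    p=s.x;Rz=np.array([[np.cos(p[2]),-np.sin(p[2])],[np.sin(p[2]),np.cos(p[2])]])
    print(p,s.cost,"slot",p[:2]+Rz@[-.0575,-.04]);print(s.fun.round(1))
x0=[.58,.16,-.02,.062]
show(least_squares(lambda p:g(p,p4,r4,A[0]),x0))
show(least_squares(lambda p:g(p,p5,r5,A[1]),x0))
show(least_squares(lambda p:np.r_[g(p,p4,r4,A[0]),g(p,p5,r5,A[1])],x0))
E
```

```text
[ 0.5819  0.1616 -0.0189  0.062 ] 0.9147372905201773 slot [0.5237 0.1227]
[-0.2  0.5  0.2 -0.2  0.5  0.3 -0.5 -0.3 -0.5 -0.2  0.2  0.1  0.3 -0.5
 -0.1  0.3]
[ 0.5821  0.1612 -0.0113  0.0604] 0.8399233457251445 slot [0.5241 0.1218]
[ 0.1  0.2 -0.3  0.3  0.4 -0.1 -0.6 -0.1  0.2  0.4  0.1 -0.7]
[ 0.582   0.1617 -0.0156  0.0617] 2.82918667267393 slot [0.5239 0.1226]
[ 0.1  0.5  0.3 -0.4  0.4  0.4 -0.7 -0.4 -0.2 -0.1  0.5  0.3  0.2 -0.3
 -0.1  0.6 -0.3  0.1 -0.6  0.4  0.3  0.2 -0.6  0.3  0.3 -0.3  0.5 -1.2]
```

Call:
{"method": "jog_arm", "body": {
  "moves": [
    [[-25,-30,0],[0,0,0.25],10],
    [[-52,-60,0],[0,0,0.25],10],
    [[-80,-90,0],[0,0,0.25],10],
    [[-102,-120,-10],[0,0,0.25],10],
    [[-102,-144,-30],[0,0,0.25],10]
  ]
}}

```text
time_s: 6.92
ee_pos: [0.3464, 0.1253, 0.1546]
eef_rot: [-3.14, -0.005, -0.017]
force: [0.7, 0.2, -1.3]
grip_width: 0.0237
```

Call:
{"method": "jog_arm", "body": {
  "moves": [
    [[0,0,-30],[0,0,0],10],
    [[0,0,-60],[0,0,0],10],
    [[0,0,-90],[0,0,0],10],
    [[0,0,-100],[0,0,0],10],
    [[0,0,-100],[0,0,0],10]
  ]
}}

```text
time_s: 7.33
ee_pos: [0.3474, 0.126, 0.0514]
eef_rot: [3.141, 0.002, -0.019]
force: [0.4, 0.5, -0.9]
grip_width: 0.0237
```

Call:
{"method": "jog_arm", "body": {
  "moves": [
    [[0,0,0],[0,0,0],10],
    [[0,0,0],[0,0,0],10],
    [[0,0,0],[0,0,0],10]
  ]
}}

```text
time_s: 7.58
ee_pos: [0.3489, 0.1268, 0.0538]
eef_rot: [-3.141, -0.003, -0.018]
force: [0.3, 0.0, -2.2]
grip_width: 0.0241
```

```bash
python3 - <<'E'
from h import *
o=ctrl.get_obs(); print(o)
f,K,D,T=cam("top"); cv2.imwrite("pics/t6.png",cv2.resize(f[180:340,200:360,::-1],None,fx=3.7,fy=3.7,interpolation=cv2.INTER_CUBIC))
f,K,D,T=cam("scene"); cv2.imwrite("pics/s6.png",cv2.resize(f[180:310,270:430,::-1],None,fx=4.5,fy=4.5,interpolation=cv2.INTER_CUBIC))
E
```

```text
{'time_s': 7.5833, 'qpos': array([ 2.49783236e-01,  1.20655969e-01,  2.14481681e+00, -1.88684771e-05,
        8.73375035e-01,  1.83838256e+00]), 'joint_vel': array([ 0.0030895 ,  0.00328826,  0.00547567,  0.00014329, -0.00465509,
       -0.00096234]), 'tau': array([-7.77006825e-02, -3.41368926e+01, -2.70442021e+01, -1.43906695e-02,
       -1.05460254e-01, -1.50022795e-03]), 'ee_pos': array([0.34890537, 0.12677779, 0.05379891]), 'eef_rot': array([-3.14088089e+00, -2.65098432e-03, -1.77918376e-02]), 'force': array([ 0.2772007 ,  0.04577078, -2.19331914]), 'moment': array([ 0.01253175,  0.0646637 , -0.04814594]), 'grip_width': 0.024136742898708992}
```

View pics/s6.png

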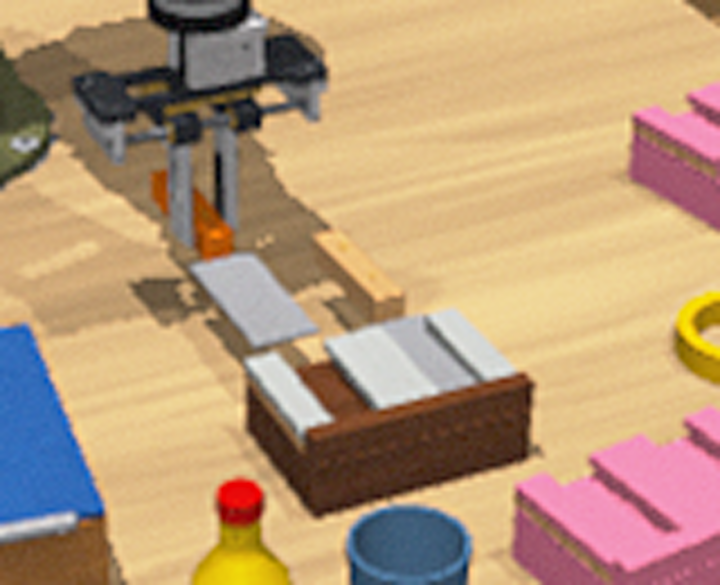

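View pics/t6.png

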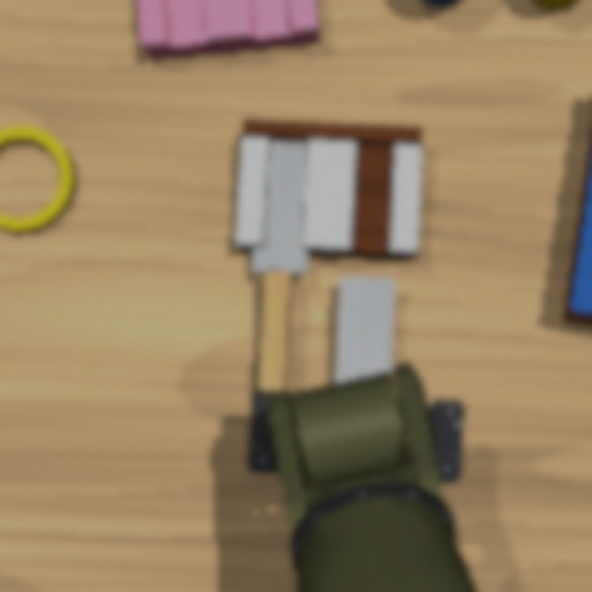

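Call:
{"method": "jog_arm", "body": {
  "moves": [
    [[0,-1,-2],[0,0,0],10],
    [[0,-1.5,-3],[0,0,0],10],
    [[5,-1.5,-3],[0,0,0],10],
    [[14,-1.7,-3],[0,0,0],10],
    [[20,-1.8,-3],[0,0,0],10]
  ]
}}

```text
time_s: 8.1
ee_pos: [0.3693, 0.1248, 0.0496]
eef_rot: [-3.141, -0.001, -0.018]
force: [0.3, 0.1, -3.0]
grip_width: 0.0237
```

Call:
{"method": "jog_arm", "body": {
  "moves": [
    [[5,0,0],[0,0,0],10],
    [[10,-0.2,0],[0,0,0],10],
    [[15,-0.2,0],[0,0,0],10],
    [[20,-0.3,0],[0,0,0],10],
    [[25,-0.4,0],[0,0,0],10]
  ]
}}

```text
time_s: 8.52
ee_pos: [0.3935, 0.1244, 0.0494]
eef_rot: [3.142, 0.0, -0.018]
force: [-0.3, 0.3, -1.6]
grip_width: 0.0236
```

```bash
python3 - <<'E'
from h import *
o=ctrl.get_obs(); print(o["ee_pos"],o["eef_rot"],o["force"],o["moment"])
f,K,D,T=cam("top"); cv2.imwrite("pics/t7.png",cv2.resize(f[200:300,240:340,::-1],None,fx=6,fy=6,interpolation=cv2.INTER_CUBIC))
f,K,D,T=cam("scene"); cv2.imwrite("pics/s7.png",cv2.resize(f[200:300,300:400,::-1],None,fx=6,fy=6,interpolation=cv2.INTER_CUBIC))
E
```

```text
[0.39345823 0.12437885 0.04940203] [ 3.14157397e+00  8.82132774e-05 -1.76730942e-02] [-0.29984355  0.27194404 -1.59740397] [ 0.00054474  0.0208667  -0.00925826]
```

View pics/s7.png

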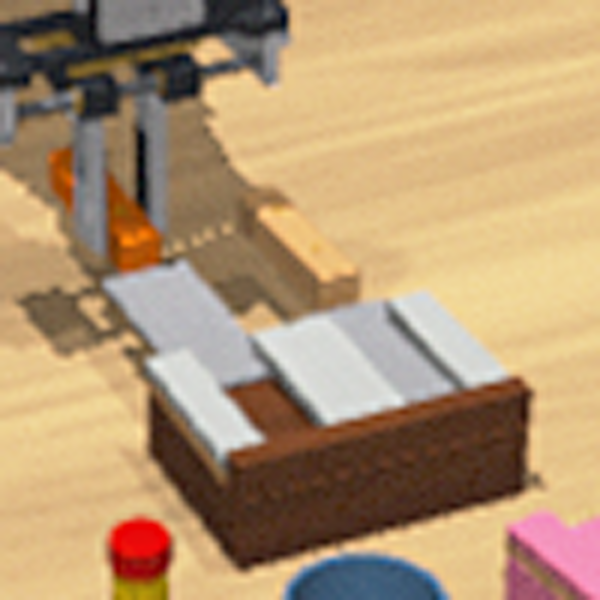

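View pics/t7.png

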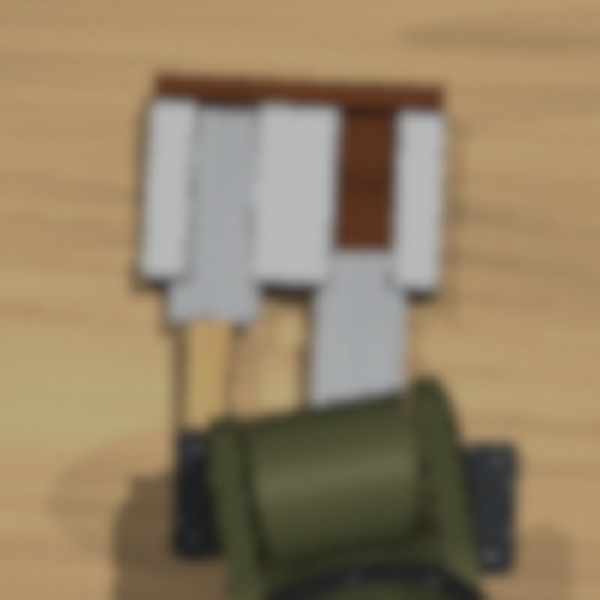

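The blade has entered under both lips (top view: tip at about row 250, clean on both sides). I'll keep inserting; about 79 mm remains.

Call:
{"method": "jog_arm", "body": {
  "moves": [
    [[7,0,0],[0,0,0],10],
    [[14,-0.2,0],[0,0,0],10],
    [[21,-0.3,0],[0,0,0],10],
    [[28,-0.4,0],[0,0,0],10],
    [[35,-0.5,0],[0,0,0],10]
  ]
}}

```text
time_s: 9.03
ee_pos: [0.4288, 0.1239, 0.0494]
eef_rot: [3.142, -0.0, -0.018]
force: [0.6, -0.0, -1.7]
grip_width: 0.0235
```

Call:
{"method": "jog_arm", "body": {
  "moves": [
    [[7,0,0],[0,0,0],10],
    [[14,-0.2,0],[0,0,0],10],
    [[21,-0.3,0],[0,0,0],10],
    [[28,-0.4,0],[0,0,0],10],
    [[34,-0.5,0],[0,0,0],10]
  ]
}}

```text
time_s: 9.45
ee_pos: [0.4627, 0.1234, 0.0494]
eef_rot: [-3.142, 0.0, -0.018]
force: [0.1, 0.1, -1.5]
grip_width: 0.0238
```

Call:
{"method": "jog_arm", "body": {
  "moves": [
    [[2,0,0],[0,0,0],10],
    [[4,0,0],[0,0,0],10],
    [[6,0,0],[0,0,0],10]
  ]
}}

```text
time_s: 9.7
ee_pos: [0.468, 0.1234, 0.0494]
eef_rot: [3.142, 0.0, -0.018]
force: [-0.1, 0.5, -1.3]
grip_width: 0.0238
```

Call:
{"method": "jog_arm", "body": {
  "moves": [
    [[1,0,0],[0,0,0],10],
    [[2,0,0],[0,0,0],10],
    [[3,0,0],[0,0,0],10]
  ]
}}

```text
time_s: 9.95
ee_pos: [0.471, 0.1234, 0.0495]
eef_rot: [3.142, -0.0, -0.018]
force: [0.3, -0.7, -2.1]
grip_width: 0.0236
```

```bash
python3 - <<'E'
from h import *
o=ctrl.get_obs(); print(o["ee_pos"],o["eef_rot"],o["force"],o["moment"])
f,K,D,T=cam("top"); cv2.imwrite("pics/t8.png",cv2.resize(f[200:300,240:340,::-1],None,fx=6,fy=6,interpolation=cv2.INTER_CUBIC))
f,K,D,T=cam("wrist"); cv2.imwrite("pics/w8.png",f[:,:,::-1])
E
```

```text
[0.47096776 0.12342761 0.04947507] [ 3.14158161e+00 -4.03578227e-05 -1.75542437e-02] [ 0.34159122 -0.73357059 -2.13253313] [ 0.02214254  0.10191006 -0.04158319]
```

View pics/w8.png

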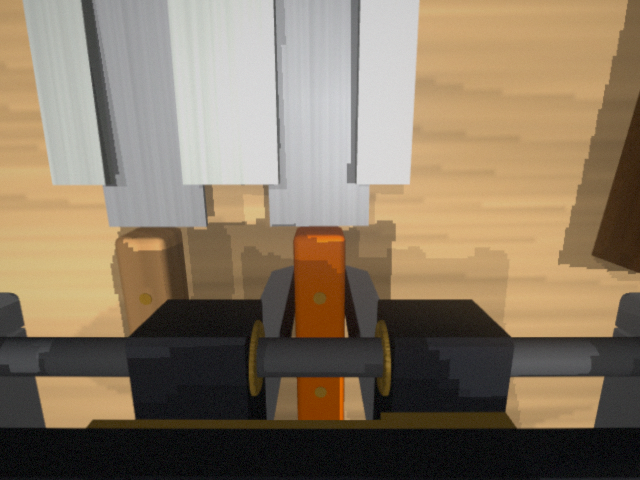

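View pics/t8.png

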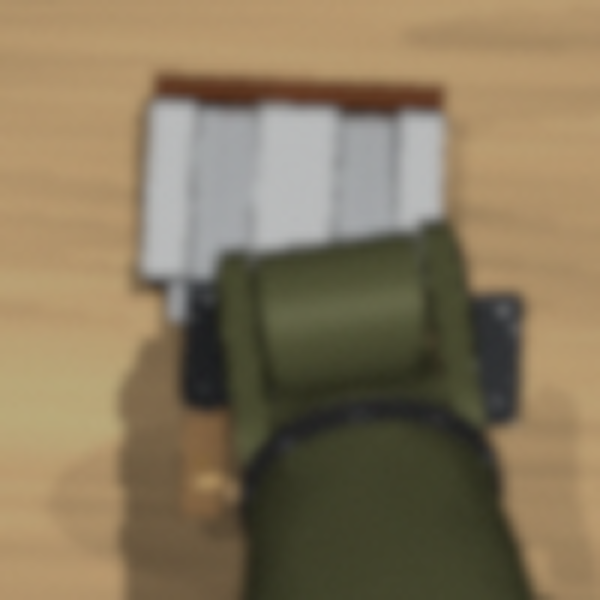

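Call:
{"method": "jog_arm", "body": {
  "moves": [
    [[1,0,0],[0,0,0],10],
    [[2,0,0],[0,0,0],10],
    [[2,0,0],[0,0,0],10]
  ]
}}

```text
time_s: 10.3
ee_pos: [0.4729, 0.1234, 0.0494]
eef_rot: [3.142, 0.0, -0.018]
force: [-0.3, 0.5, -1.5]
grip_width: 0.024
```

Call:
{"method": "jog_arm", "body": {
  "moves": [
    [[1,0,0],[0,0,0],10],
    [[1.5,0,0],[0,0,0],10],
    [[1.5,0,0],[0,0,0],10]
  ]
}}

```text
time_s: 10.55
ee_pos: [0.4731, 0.1234, 0.0489]
eef_rot: [3.141, 0.004, -0.018]
force: [-9.3, 0.8, 1.1]
grip_width: 0.0238
```

Call:
{"method": "jog_arm", "body": {
  "moves": [
    [[-0.5,0,0],[0,0,0],10],
    [[-0.5,0,-0.5],[0,0,0],30],
    [[-0.5,0,-0.5],[0,0,0],44],
    [[-0.5,0,-0.5],[0,0,0],44],
    [[-0.5,0,-0.5],[0,0,0],44]
  ]
}}

```text
time_s: 10.97
ee_pos: [0.4743, 0.1234, 0.0491]
eef_rot: [-3.141, -0.001, -0.018]
force: [0.5, 0.3, 0.2]
grip_width: 0.0433
```

Call:
{"method": "jog_arm", "body": {
  "moves": [
    [[0,0,5],[0,0,0],44],
    [[0,0,20],[0,0,0],44],
    [[0,0,45],[0,0,0],44],
    [[0,0,75],[0,0,0],44],
    [[0,0,110],[0,0,0],44]
  ]
}}

```text
time_s: 11.38
ee_pos: [0.4733, 0.1233, 0.1598]
eef_rot: [3.141, 0.002, -0.018]
force: [0.5, 0.6, -0.2]
grip_width: 0.044
```

```bash
python3 - <<'E'
from h import *
f,K,D,T=cam("wrist"); o=ctrl.get_obs(); print(o["ee_pos"],o["eef_rot"],o["force"],o["grip_width"],o["qpos"])
np.savez("w9.npz",K=K,D=D,T=T)
cv2.imwrite("pics/w9.png",f[:,:,::-1])
E
```

```text
[0.4761012  0.12380801 0.16715459] [-3.14000257 -0.0081685  -0.01757556] [1.13773432 0.65466011 7.522661  ] 0.04408904757005479 [ 1.79966231e-01  2.02681837e-01  1.73558498e+00 -4.72674631e-05
  1.19500413e+00  1.76834879e+00]
```

View pics/w9.png

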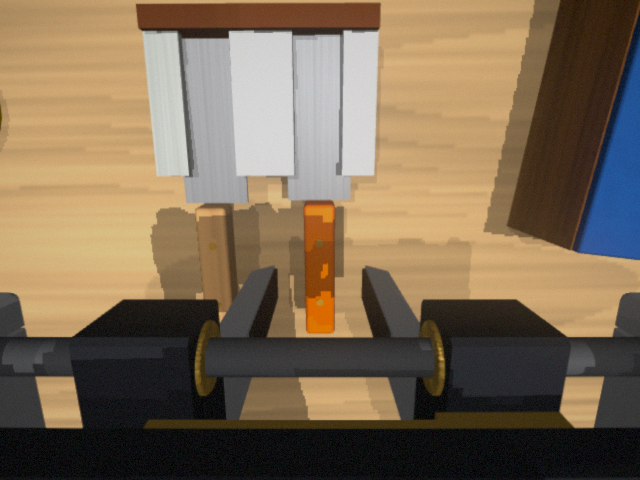

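Call:
{"method": "jog_arm", "body": {
  "moves": [
    [[0,-15,20],[0,0,1],60],
    [[0,-35,45],[0,0,2.2],80],
    [[0,-60,70],[0,0,3.5],80],
    [[0,-85,85],[0,0,4.8],80],
    [[0,-110,85],[0,0,6],80]
  ]
}}

```text
time_s: 11.85
ee_pos: [0.4749, 0.0123, 0.2477]
eef_rot: [3.138, -0.005, 0.512]
force: [0.7, 0.3, -0.2]
grip_width: 0.0738
```

Call:
{"method": "jog_arm", "body": {
  "moves": [
    [[2,-25,0],[0,0,1.3],80],
    [[4,-50,0],[0,0,2.6],80],
    [[6,-75,0],[0,0,3.9],80],
    [[8,-100,0],[0,0,5.2],80],
    [[8,-125,0],[0,0,6.5],80]
  ]
}}

```text
time_s: 12.27
ee_pos: [0.482, -0.1129, 0.2443]
eef_rot: [3.141, -0.0, 1.079]
force: [0.7, 0.0, -0.5]
grip_width: 0.08
```

Call:
{"method": "jog_arm", "body": {
  "moves": [
    [[0,-25,0],[0,0,1.3],80],
    [[0,-45,0],[0,0,2.6],80],
    [[0,-57,0],[0,0,3.6],80],
    [[0,-57,0],[0,0,4],80],
    [[0,-57,0],[0,0,4],80]
  ]
}}

```text
time_s: 12.68
ee_pos: [0.4819, -0.1693, 0.2441]
eef_rot: [3.141, 0.0, 1.423]
force: [0.9, -0.1, -0.3]
grip_width: 0.08
```

Call:
{"method": "jog_arm", "body": {
  "moves": [
    [[0,0,0],[0,0,0],80],
    [[0,0,0],[0,0,0],80]
  ]
}}

```text
time_s: 12.85
ee_pos: [0.482, -0.1683, 0.2441]
eef_rot: [3.141, 0.0, 1.421]
force: [-0.3, 0.6, 0.4]
grip_width: 0.0803
```

```bash
python3 - <<'E'
from h import *
f,K,D,T=cam("wrist"); o=ctrl.get_obs(); print(o["ee_pos"],o["eef_rot"],o["force"],o["grip_width"],o["qpos"])
np.savez("w10.npz",K=K,D=D,T=T)
cv2.imwrite("pics/w10.png",f[:,:,::-1])
f,K,D,T=cam("top"); cv2.imwrite("pics/t10.png",cv2.resize(f[200:300,240:340,::-1],None,fx=6,fy=6,interpolation=cv2.INTER_CUBIC))
E
```

```text
[ 0.48202492 -0.16820843  0.24410794] [3.14133395e+00 6.50260347e-05 1.42154931e+00] [-0.8129811   0.74423422  0.26102511] 0.07980389012461844 [-4.07503184e-01  1.82793463e-01  1.57548240e+00  3.25998016e-06
  1.38305006e+00 -2.58256782e-01]
```

View pics/w10.png

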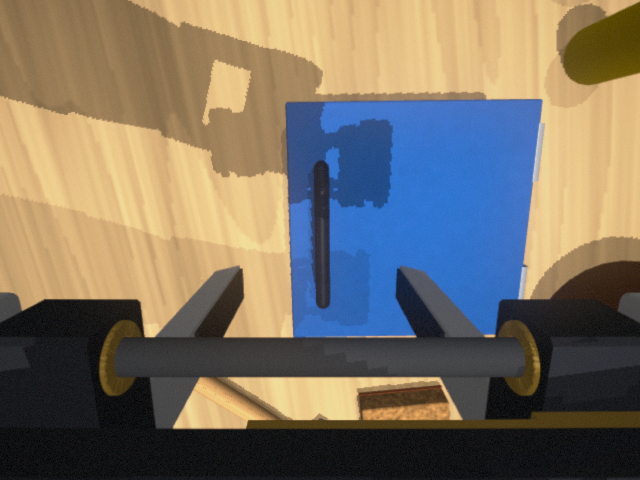

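View pics/t10.png

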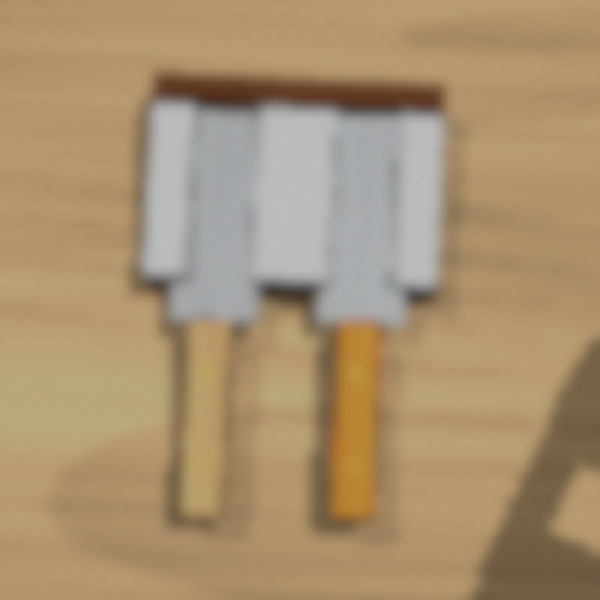

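```bash
python3 - <<'E'
from h import *
from scipy.optimize import least_squares
np.set_printoptions(precision=4,suppress=True)
z=np.load("w10.npz");a=(z["K"],z["D"],z["T"])
q=pix2w([(321,161),(323,307)],.1385,*a);e=q[0]-q[1];print(q,q.mean(0),np.linalg.norm(e),np.arctan2(e[1],e[0]))
px=np.array([(287,102),(542,99),(524,334),(293,337)],float)
r=np.array([(-110,110),(110,110),(110,-110),(-110,-110)])/1e3
def f(p):
    Rz=np.array([[np.cos(p[2]),-np.sin(p[2])],[np.sin(p[2]),np.cos(p[2])]])
    return (w2pix(np.c_[r@Rz.T+p[:2],np.full(4,.0985)],*a)-px).ravel()
s=least_squares(f,[.56,-.18,-.14]);p=s.x;print(p,s.fun)
c,sn=np.cos(p[2]),np.sin(p[2]);Rz=np.array([[c,-sn],[sn,c]])
print("bar",p[:2]+Rz@[-.08,0],"hinge",p[:2]+Rz@[.11,0])
E
```

```text
[[ 0.4932 -0.1092  0.1385]
 [ 0.4769 -0.2295  0.1385]] [ 0.485  -0.1694  0.1385] 0.12144808543998087 1.436185057149279
[ 0.5666 -0.1808 -0.1267] [-0.4902  1.113   2.6745 -1.709  -5.7417 -0.7397  3.2018  1.1808]
bar [ 0.4872 -0.1707] hinge [ 0.6757 -0.1948]
```

Call:
{"method": "jog_arm", "body": {
  "moves": [
    [[3,-1,-25],[0,0,0.1],60],
    [[3,-1,-55],[0,0,0.1],50],
    [[3,-1,-85],[0,0,0.1],45],
    [[3,-1,-110],[0,0,0.1],45],
    [[3,-1,-124],[0,0,0.1],45]
  ]
}}

```text
time_s: 13.37
ee_pos: [0.484, -0.1688, 0.1172]
eef_rot: [-3.139, -0.001, 1.431]
force: [-0.3, 0.3, -0.2]
grip_width: 0.0502
```

Call:
{"method": "jog_arm", "body": {
  "moves": [
    [[0,0,0],[0,0,0],45],
    [[0,0,0],[0,0,0],25],
    [[0,0,0],[0,0,0],16],
    [[0,0,0],[0,0,0],5],
    [[0,0,0],[0,0,0],5]
  ],
  "squeeze": 20
}}

```text
time_s: 13.78
ee_pos: [0.4854, -0.1697, 0.1211]
eef_rot: [3.14, 0.0, 1.431]
force: [-0.1, 0.5, -0.1]
grip_width: 0.0218
```

Call:
{"method": "jog_arm", "body": {
  "moves": [
    [[0,0,0],[0,0,0],5],
    [[0,0,0],[0,0,0],5],
    [[0,0,0],[0,0,0],5]
  ]
}}

```text
time_s: 14.03
ee_pos: [0.4839, -0.1695, 0.1205]
eef_rot: [-3.139, 0.0, 1.431]
force: [-11.8, 1.5, 10.3]
grip_width: 0.0117
```

Call:
{"method": "jog_arm", "body": {
  "moves": [
    [[2,-0.2,6.7],[0,0,0],5],
    [[4,-0.5,13.2],[0,0,0],5],
    [[6,-0.8,19.7],[0,0,0],5],
    [[8.5,-1.1,26.1],[0,0,0],5],
    [[11,-1.5,32.3],[0,0,0],5]
  ]
}}

```text
time_s: 14.45
ee_pos: [0.4943, -0.1709, 0.1522]
eef_rot: [-3.137, -0.0, 1.431]
force: [-11.4, 0.9, 1.4]
grip_width: 0.0116
```

Call:
{"method": "jog_arm", "body": {
  "moves": [
    [[0,0,0],[0,0,0],5],
    [[0,0,0],[0,0,0],5]
  ]
}}

```text
time_s: 14.62
ee_pos: [0.4943, -0.1709, 0.1522]
eef_rot: [-3.137, -0.0, 1.431]
force: [-14.0, 1.5, 2.8]
grip_width: 0.0112
```

```bash
python3 - <<'E'
from h import *
o=ctrl.get_obs(); print(o["ee_pos"],o["eef_rot"],o["force"],o["moment"],o["grip_width"])
f,K,D,T=cam("scene"); cv2.imwrite("pics/s11.png",cv2.resize(f[180:340,160:360,::-1],None,fx=3.7,fy=3.7,interpolation=cv2.INTER_CUBIC))
E
```

```text
[ 0.49433996 -0.17090504  0.15223727] [-3.13726297e+00 -1.53343386e-04  1.43093352e+00] [-14.00941166   1.48732071   2.80541228] [0.19020154 2.46890051 0.01409762] 0.011163949192299585
```

View pics/s11.png

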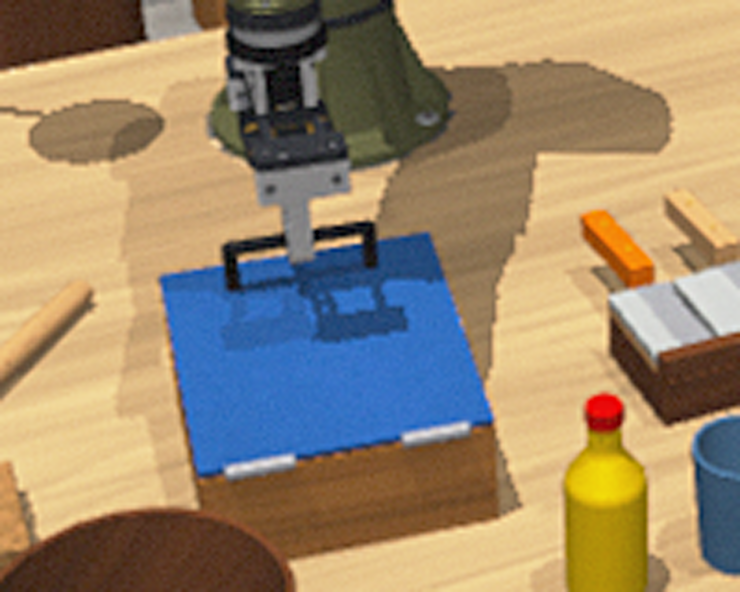

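Call:
{"method": "jog_arm", "body": {
  "moves": [
    [[2,-0.4,6.1],[0,0,0],5],
    [[5,-0.8,12.2],[0,0,0],5],
    [[8.3,-1.3,18.2],[0,0,0],5],
    [[11.9,-1.7,24.1],[0,0,0],5],
    [[15.5,-2.2,29.9],[0,0,0],5]
  ]
}}

```text
time_s: 15.08
ee_pos: [0.5103, -0.1731, 0.1827]
eef_rot: [-3.138, -0.0, 1.431]
force: [-11.3, 2.7, 4.1]
grip_width: 0.0114
```

Call:
{"method": "jog_arm", "body": {
  "moves": [
    [[4,-0.5,5.6],[0,0,0],5],
    [[8,-1.1,11.1],[0,0,0],5],
    [[12.4,-1.7,16.4],[0,0,0],5],
    [[16.8,-2.3,21.5],[0,0,0],5],
    [[21.4,-2.9,26.4],[0,0,0],5]
  ]
}}

```text
time_s: 15.5
ee_pos: [0.5314, -0.176, 0.2102]
eef_rot: [-3.138, 0.0, 1.431]
force: [-21.1, 3.9, 16.1]
grip_width: 0.0114
```

```bash
python3 - <<'E'
from h import *
o=ctrl.get_obs(); print(o["ee_pos"],o["eef_rot"],o["force"],o["moment"],o["grip_width"])
f,K,D,T=cam("scene"); cv2.imwrite("pics/s12.png",cv2.resize(f[160:340,160:360,::-1],None,fx=3.3,fy=3.3,interpolation=cv2.INTER_CUBIC))
E
```

```text
[ 0.53136738 -0.17603278  0.21018108] [-3.13777272e+00  1.36131338e-04  1.43083458e+00] [-21.14973048   3.90883766  16.10984383] [ 0.75225349  3.98632276 -0.00668473] 0.011389454221992227
```

View pics/s12.png

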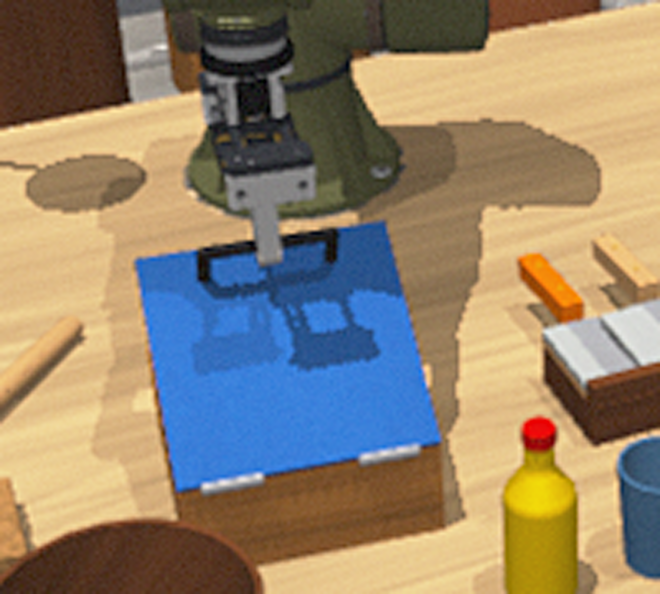

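Call:
{"method": "jog_arm", "body": {
  "moves": [
    [[3.3,-0.4,5.9],[0,0,0],5],
    [[7.8,-1.1,11],[0,0,0],5],
    [[12.9,-1.7,16],[0,0,0],5],
    [[18.1,-2.4,20.3],[0,0,0],5],
    [[23.6,-3.2,24.4],[0,0,0],5]
  ]
}}

```text
time_s: 15.97
ee_pos: [0.5567, -0.1795, 0.234]
eef_rot: [-3.141, 0.0, 1.431]
force: [-7.4, 0.6, 6.8]
grip_width: 0.0109
```

```bash
python3 - <<'E'
from h import *
o=ctrl.get_obs(); print(o["ee_pos"],o["eef_rot"],o["force"],o["moment"],o["grip_width"],o["qpos"])
E
```

```text
[ 0.55671183 -0.17946757  0.23398931] [-3.14117842e+00  2.20597607e-04  1.43101636e+00] [-7.4271974   0.55035957  6.77587227] [ 0.21429756  1.6373685  -0.01356802] 0.0109470147702967 [-3.74320916e-01  3.59244612e-01  1.37620320e+00 -3.15067656e-04
  1.40649648e+00 -2.34489317e-01]
```

Call:
{"method": "jog_arm", "body": {
  "moves": [
    [[5.2,-0.8,4.6],[0,0,0],5],
    [[10.8,-1.5,8.3],[0,0,0],5],
    [[16.6,-2.3,11.8],[0,0,0],5],
    [[22.5,-3.1,15.2],[0,0,0],5],
    [[28.6,-3.9,18.3],[0,0,0],5]
  ]
}}

```text
time_s: 16.38
ee_pos: [0.5856, -0.1835, 0.2521]
eef_rot: [3.141, 0.0, 1.431]
force: [-2.4, -0.1, 1.9]
grip_width: 0.0112
```

Call:
{"method": "jog_arm", "body": {
  "moves": [
    [[6,-0.8,3],[0,0,0],5],
    [[12,-1.7,5.7],[0,0,0],5],
    [[18,-2.5,8.2],[0,0,0],5],
    [[24,-3.3,10.4],[0,0,0],5],
    [[27,-3.7,11.4],[0,0,0],5]
  ]
}}

```text
time_s: 16.8
ee_pos: [0.6129, -0.1872, 0.2628]
eef_rot: [3.141, 0.0, 1.431]
force: [-3.5, -0.9, 4.7]
grip_width: 0.0115
```

Call:
{"method": "jog_arm", "body": {
  "moves": [
    [[0,0,0],[0,0,0],5],
    [[0,0,0],[0,0,0],5],
    [[0,0,0],[0,0,0],5]
  ]
}}

```text
time_s: 17.05
ee_pos: [0.612, -0.1871, 0.2625]
eef_rot: [-3.142, 0.0, 1.431]
force: [-3.0, -3.1, 2.3]
grip_width: 0.0114
```

```bash
python3 - <<'E'
from h import *
o=ctrl.get_obs(); print(o["ee_pos"],o["eef_rot"],o["force"],o["moment"],o["grip_width"],o["qpos"])
f,K,D,T=cam("scene"); cv2.imwrite("pics/s14.png",cv2.resize(f[140:340,160:400,::-1],None,fx=3.0,fy=3.0,interpolation=cv2.INTER_CUBIC));cv2.imwrite("pics/s14f.png",f[:,:,::-1]);np.savez("s14.npz",K=K,D=D,T=T)
f,K,D,T=cam("wrist"); cv2.imwrite("pics/w14.png",f[:,:,::-1]);np.savez("w14.npz",K=K,D=D,T=T)
E
```

```text
[ 0.61197398 -0.1870699   0.26248805] [-3.14156936e+00  1.07965076e-04  1.43090138e+00] [-3.01543015 -3.08015728  2.32297477] [-0.45548478  0.40489458  0.00368435] 0.01140471828362149 [-3.53840572e-01  4.75704203e-01  1.14950724e+00 -1.10612742e-04
  1.51638105e+00 -2.13939608e-01]
```

View pics/s14.png

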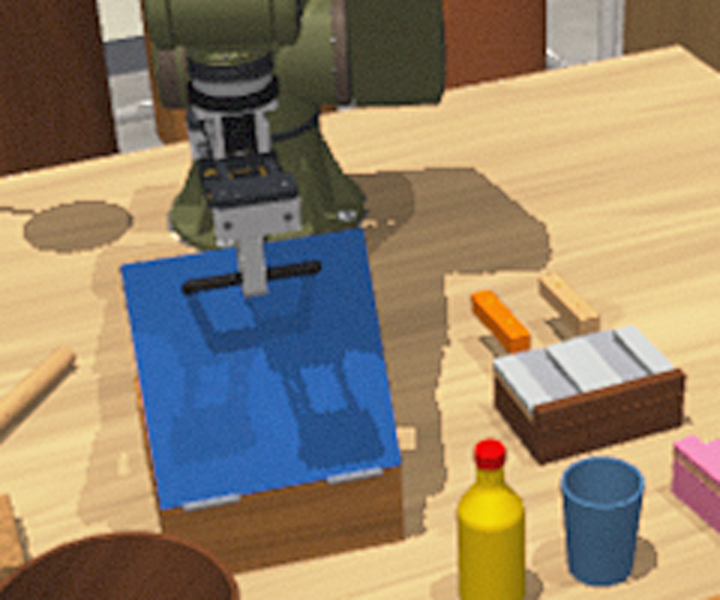

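View pics/w14.png

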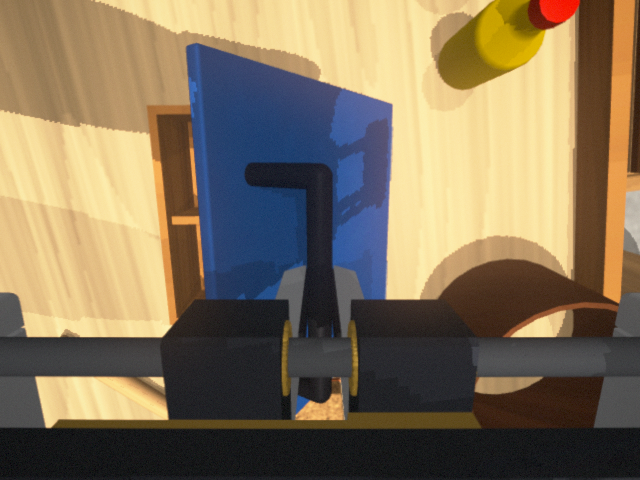

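```bash
python3 - <<'E'
from h import *
from scipy.optimize import least_squares
np.set_printoptions(precision=4,suppress=True)
z=np.load("s14.npz");a=(z["K"],z["D"],z["T"])
px=(np.array([(121,266),(364,228),(399,466),(160,505)],float)+.5)/3-.5+np.array([160,140])
# lid frame rel. hinge (underside): upper face t=.008; front x=-.22 ; outer corners
L=np.array([(-.22,-.11,.008),(-.22,.11,.008),(0,.11,.008),(0,-.11,.008)])
zw=np.load("w14.npz");aw=(zw["K"],zw["D"],zw["T"])
pw=np.array([(198,45),(392,104)],float);Lw=np.array([(-.22,.11,.008),(0,.11,.008)])
def P(p,L):
    return (R.from_euler("z",p[2])*R.from_euler("y",p[3])).apply(L)+[p[0],p[1],.0905]
f=lambda p:(w2pix(P(p,L),*a)-px).ravel()
g=lambda p:(w2pix(P(p,Lw),*aw)-pw).ravel()
pri=lambda p:(p[:3]-[.674,-.195,-.135])/[.004,.004,.01]
for F in (lambda p:np.r_[f(p),pri(p)],lambda p:np.r_[g(p),pri(p)],lambda p:np.r_[f(p),g(p),pri(p)]):
    s=least_squares(F,[.674,-.195,-.135,1.0]);print(s.x,np.degrees(s.x[3]),s.fun.round(1))
E
```

```text
[ 0.673  -0.1944 -0.1411  0.9667] 55.3884787760187 [-0.5 -0.8 -0.6 -0.1  1.  -0.4  0.   1.3 -0.2  0.2 -0.6]
[ 0.6725 -0.196  -0.1321  1.0168] 58.25702126508104 [-0.  -0.1  0.1  0.1 -0.4 -0.2  0.3]
[ 0.6725 -0.196  -0.1336  1.0159] 58.207487462265476 [-1.4 -0.7 -0.9 -0.3  0.4 -0.4 -0.6  1.6 -0.1 -0.4  0.2  0.1 -0.4 -0.2
  0.1]
```

Call:
{"method": "jog_arm", "body": {
  "moves": [
    [[3,-0.4,0.9],[0,0,0],5],
    [[6,-0.8,1.7],[0,0,0],5],
    [[6,-0.8,1.7],[0,0,0],5],
    [[6,-0.8,1.7],[0,0,0],5],
    [[6,-0.8,1.7],[0,0,0],5]
  ]
}}

```text
time_s: 17.57
ee_pos: [0.6181, -0.1879, 0.2645]
eef_rot: [3.141, 0.0, 1.431]
force: [-2.8, -3.5, 3.8]
grip_width: 0.0113
```

Call:
{"method": "jog_arm", "body": {
  "moves": [
    [[0,0,0],[0,0,0],5],
    [[0,0,0],[0,0,0],5],
    [[0,0,0],[0,0,0],5],
    [[0,0,0],[0,0,0],5],
    [[0,0,0],[0,0,0],5]
  ]
}}

```text
time_s: 17.98
ee_pos: [0.618, -0.1879, 0.2645]
eef_rot: [3.141, 0.0, 1.431]
force: [-2.8, -3.4, 4.2]
grip_width: 0.0111
```

```bash
python3 - <<'E'
from h import *
o=ctrl.get_obs(); print(o["ee_pos"],o["eef_rot"],o["force"],o["grip_width"],o["joint_vel"])
f,K,D,T=cam("wrist"); cv2.imwrite("pics/w15.png",f[:,:,::-1])
f,K,D,T=cam("scene"); cv2.imwrite("pics/s15.png",f[:,:,::-1])
f,K,D,T=cam("top"); cv2.imwrite("pics/t15.png",f[:,:,::-1])
E
```

```text
[ 0.61803655 -0.18789065  0.26445583] [3.14145120e+00 1.38074249e-04 1.43088091e+00] [-2.78366752 -3.36272226  4.18081681] 0.01108537863187228 [ 0.00114193  0.00148053  0.00039734 -0.00064306  0.00089706  0.00024043]
```

View pics/w15.png

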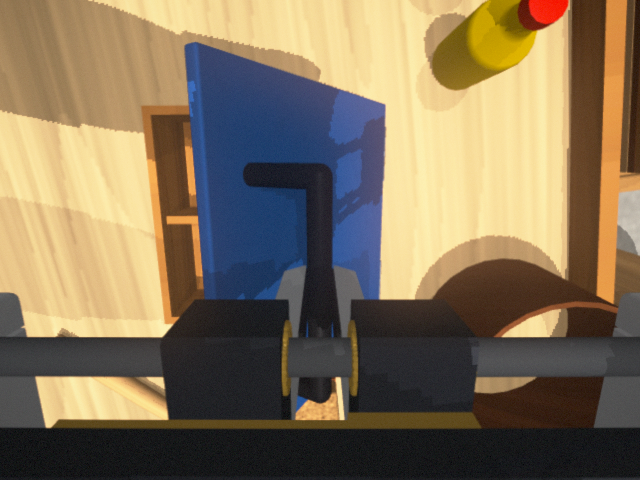

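View pics/t15.png

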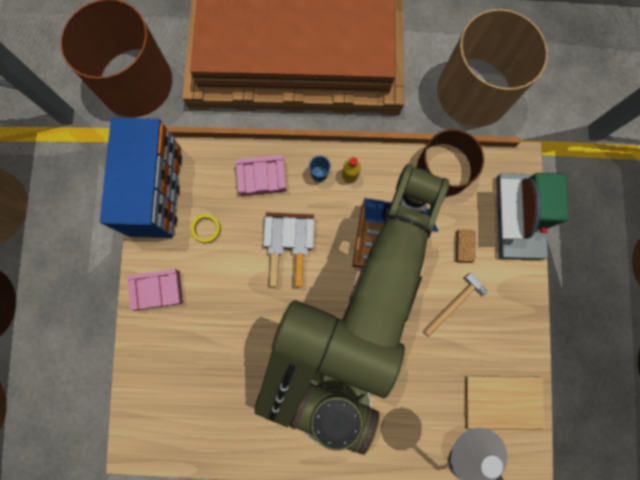

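View pics/s15.png

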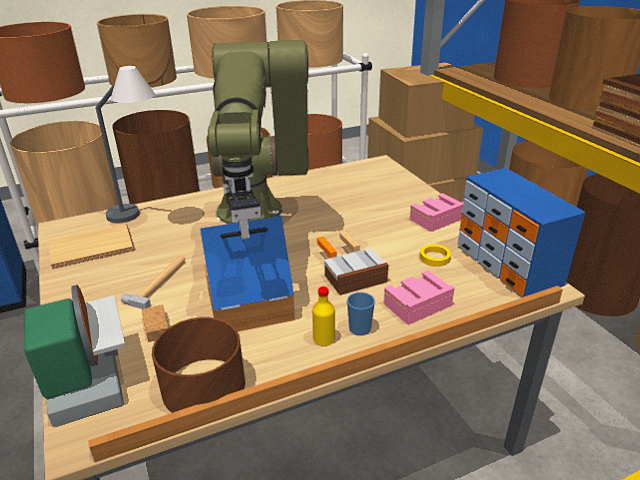

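The lid is held steady at about 60°. The scraper is in the slot next to the spare, and everything else is where it was. I'm handing in.

```bash
python3 - <<'E'
from h import *
print(ctrl.hand_in())
E
```

```text
the job is handed in; nothing more can be done
None
```

I slid the scraper blade first into the empty slot until it met the back wall and let go of it. I then opened the lid by its handle bar and handed in while still holding it.

- **Scraper:** the wrist force rose to about 9 N when the blade hit the back wall. The pictures taken after release show it in the slot, sticking out about as far as the spare beside it.
- **Lid:** I estimate about 60° open. Before a last move of about 2°, the wrist camera gave 58.3° and the arm position 57–58°. The coarser scene camera alone gave 55.4°, so the estimates disagree by about 3°. All of them fall within the allowed 53–67°, with or without the last 2°. At hand-in the joints were still, with a steady 11 mm grip on the bar and about 6 N at the wrist.
- **Other things:** the last top and scene pictures show nothing else moved. I checked this by eye and did not measure distances.
- **Rack position:** the first top-camera estimate of the slot mouth was about 8 mm off two matching wrist-camera measurements. I used the wrist values, and the blade went in without resistance.
- **Time and force:** the run took about 18 s. The wrist force readings stayed below about 27 N, with the peak while raising the lid.

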